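# Third hand at the drilling jig

### The arm

A 6-joint arm with a two-finger parallel gripper is mounted at the origin on the work surface. World frame = base frame: x ahead of the robot, y to its left, z up, the work surface at z = 0. Lengths are in mm, angles in rad, forces in N, time in s.
With the tool pointing down it reaches from about 225 to 875 mm from the base axis. Payload 3.4 kg.
Tool frame: the origin (TCP) lies between the finger pads; the fingertips stand 19 mm ahead of it and the grasp point (between the pads) is the TCP; z points along the fingers, y is the line along which they close (so a half turn about z gives the same grasp; the last joint's range is limited). The gripper opens to 85 mm and grips with 20 to 120 N. Pads are 22 mm wide; open, the fingers measure 114 mm over their backs; the gripper's body (76 mm by 85 mm) begins 54 mm behind the grasp point. The pads swing forward as they close: fully open they stand 13 mm farther back than shut.
Start: joints at [0.986, 0.276, 1.505, -0, 1.361, -0.121], TCP at [257.248, 514.283, 224.328] pointing down, gripper open.
Joint ranges: [-2.89, 2.89], [-0.75, 2.08], [0.22, 2.7], [-1.18, 4.32], [0.11, 2.71], [-2.7, 2.7]. Speed limits (rad/s): [2.57, 2.57, 3.14, 3.14, 3.14, 3.14].

### API

Orientations are given as a unit quaternion [x, y, z, w].
In Python, from plant import manip gives the robot as it stands. The module is installed in compiled form; this text tells all that it offers.
- The arm moves only by the tool move_arm, never from a script. Its arguments are lists of equal length, an entry for each row: "slide": the shift along the tool's x, y, z in units of 25 mm (1.0 is 25 mm), a list of three; "spin": the turn about the tool's z in rad; "hand": the closure, from -1 (fully open) to 1 (shut). A call has 1 to 20 rows; each row is the pose to reach, as a shift and turn from the pose commanded when the call began, along the tool's axes at that moment; what a row does not reach only later rows make up. A row lasts 1/12 s, in which the tool goes at most 41.7 mm and 7.16 degrees, less where a joint would pass 70% of its speed; a pose out of reach is approached as far as the arm can. A call with a gripper value outside its range is refused whole. The fingers move at their own pace and stop on an object; "force" is the grip in N (left out, the last holds). Time passes only in rows, so rows that repeat a pose let the fingers close. It gives the time, the measured TCP pose, the force, the opening and the grip force at its end, in the units of the state.
- manip.state(): the state, without advancing time (a new reading comes with each control period).
- manip.grab_frame(name): name is "scene" or "top" or "wrist"; returns a dict with "color" (480x640x3 uint8, red, green, blue), "mtx" (3x3 intrinsics, pixels), "world_to_cam" (4x4, takes a point from world to camera coordinates); the wrist camera has in their place "mount" (4x4, takes a point from camera to tool coordinates, whose origin is the TCP and whose axes are the flange's). Camera axes: x right, y up, looking along -z (the intrinsics and any distortion apply to the point x, -y, -z); pixel columns grow to the right and rows downward; lengths in mm; the calibration is good to about 2 mm. The wrist camera is an equidistant fisheye: a pixel r from the principal point sees the ray r / f radians off the axis. A picture is of the moment at which its call begins: read the wrist's pose just before it. There is no depth.
- manip.finish_job(): hands the job in; it is judged then, once.
The state is a dict: "time": time; "joints": joint angles; "joint_vel": joint speeds; "joint_torque": joint torques, N m; "ee_pos": TCP position; "eef_rot": TCP orientation; "wrist_force": force on the tool from outside, world axes, zero at the start; "moment": the same for the moment, N m; "width": finger opening in mm; "gripper_force": force on a finger pad.
Only numpy, scipy, OpenCV 4.12 (cv2) and the standard library are available. Lean on these libraries where they do the work, as an engineer would, in place of code of your own. Each camera call takes 0.05 s, during which the arm holds its last target. There are 200 camera calls.

### The job

First swing the drilling jig's raised steel guide down gently until it rests on its posts. Then lay the wooden rail flat on the jig, in line with it and centred, square end forward under the guide, and press that end against the sprung stop with a steady push of about 12 newtons, so that the stop plate goes back about half of its travel. Finish while still holding the rail pressed there, because I will clamp and drill it, and leave the other things on the bench alone.

Things in the scene. Friction and masses are not known exactly. Their poses are not given: they have to be found in the camera images.
- jig: Drilling jig fixed to the bench: wooden bed 130 mm wide (y), 18 mm thick, from x = -160 to +150 mm. Origin at bench height on the bed's centre line; x runs along the bed to the stop, away from the robot, z up. The rail lies on the bed's top (z = 18 mm) along x, centred on y = 0. Two posts (x 3 to 17, y +-47 to +-59 mm, top at 59 mm) carry the lowered guide; the bed at x below 0 is bare.
- stop: Sprung upright aluminium stop plate on the jig, 12 thick, 76 wide (y), 34 mm high, 2 mm off the bed. Origin: centre of the face that the rail presses on; axes as the jig's. At rest it is at x = 60, y = 0, z = 37 mm in the jig's frame; it slides back along +x at most 16 mm, springs 1.5 N per mm, no preload (8 mm back = 12 N, fully back = 24 N).
- guide (a joint): Angle of the guide: 0 = lowered, level, on its posts; up to 1.35 rad raised. The stiff hinge (0.22 N m) keeps it where it is left; lower it slower than 1.5 rad/s. When raised it slants up from its hinge at the jig's far end towards the robot; push the upper face of its bar down (and towards the robot while it is steep) to lower it.
- guide_hinge (a point): Middle of the guide's hinge axis (parallel to the jig's y), fixed at x = 119, y = 0, z = 63 mm in the jig's frame. The guide is a steel frame 116 mm wide, 8 mm thick, reaching 115 mm from the hinge. Lowered it lies over x = 4 to 119 mm of the jig, top at z = 68, underside at z = 60 mm, 12 mm above a rail on the bed.
- guide_bar (a point): Where to push the guide: middle of the upper face of the solid bar (48 mm long) at its free end, between two brass bushes (16 mm wide, 4 mm proud, +-34 mm along y). It is 91 mm from the hinge axis along the guide and 5 mm off the axis. Its axes turn with the guide, z pointing out of the upper face.
- rail: Loose planed softwood rail, 170 mm long (x) x 36 mm wide (y) x 30 mm high, 85 to 170 g, lying flat on the bench. Origin at the centre of its underside; x points to its square end, its other end is a half round seen from above.
- rail_end (a point): Centre of the rail's square end face: 85 mm from the rail's origin along x, 15 mm up.
- oil_tin: Upright round tin, 60 mm across, 80 mm high, a bystander; origin under its centre.
- hammer: Hammer lying on the bench, a bystander; origin under its middle.
- offcut: Short wood offcut 60 x 45 x 30 mm, a bystander; origin under its centre.
- screw_tray: Open black tray 120 x 90 x 40 mm, a bystander; origin under its centre.

How it is judged (in metres and radians):
On the way, in this order (a step that is already met when the one before it is completed fails the run):
1. the guide is lowered onto its posts, with the rail still away from the stop (value of joint guide below 0.04 rad and distance between rail_end and stop above 0.05 m), for 0.2 s.
2. the rail's square end presses the stop (contact force between rail and stop above 6 N and distance between rail_end and stop below 0.025 m), for 0.2 s.
At the end, for the whole second after the job is handed in: The robot still holds the rail, lying flat on the jig (within 6 mm of the bed's height, level within 0.07 rad), in line with it (within 0.08 rad) and its square end centred within 10 mm, pressed on the stop with 6 to 18 N and still; the guide is down (below 0.04 rad) (all of step 2 and value of joint guide below 0.04 rad and contact force between rail and stop below 18 N and contact force between the fingers and rail above 3 N and y of rail_end in the frame of jig between -0.01 and 0.01 m and z of rail in the frame of jig between 0.012 and 0.024 m and angle between the x axis of rail and the x axis of jig, either way round below 0.08 rad and angle between rail's own z axis and vertical below 0.07 rad and linear speed of rail below 0.02 m/s); the arm keeps its last pose, push and grip.
It fails at once if the guide is slammed (faster than 1.5 rad/s) (velocity of joint guide below -1.5 rad/s).
It fails at once if the rail is rammed against the stop (over 30 N) (contact force between rail and stop above 30 N).
It fails at once if another thing on the bench is disturbed (moved over 20 mm) (distance of any of oil_tin, hammer, offcut, screw_tray from where it was at the start of the episode above 0.02 m).
It also fails if it takes over 67 s, if anything falls off the work surface, if the arm or the gripper's body presses on something with over 40 N, if the wrist force passes 120 N, or if a joint passes its speed limit or range.

## Working session

There is one attempt and no reset: what is moved stays moved. The work goes in short steps, Python scripts to look and compute and a tool call to move; the robot and the scene stay as the last step left them, time stands still between calls to the robot, and variables do not carry over. Pictures are saved under pics/ and viewed, at most 10 in all, crops included, and the job is handed in when it is done.

Besides the shell and the picture viewer there is one more tool, called after "Emit:" as name(argument=value, ...), one argument or row to a line, values as JSON. move_arm: Moves the arm, as the interface text tells. Its arguments: {"type":"object","properties":{"slide":{"type":"array"},"spin":{"type":"array"},"hand":{"type":"array"},"force":{"type":"number"}},"required":["slide","spin","hand"]}

```bash
mkdir -p pics; python3 - <<'E'
from plant import manip
import cv2,numpy as np
for n in ["scene","top"]:
    f=manip.grab_frame(n); cv2.imwrite(f"pics/{n}0.png",f["color"][:,:,::-1]); np.savez(f"{n}0.npz",**{k:f[k] for k in f})
    print(n,[k for k in f],f["mtx"].round(1).tolist(),f["world_to_cam"].round(3).tolist())
s=manip.state();print(s)
E
```

```text
scene ['color', 'mtx', 'world_to_cam'] [[560.2, 0.0, 331.2], [0.0, 560.2, 238.1], [0.0, 0.0, 1.0]] [[0.774, 0.633, 0.014, -480.947], [-0.523, 0.626, 0.579, 259.518], [0.358, -0.455, 0.815, -1792.595], [0.0, 0.0, 0.0, 1.0]]
top ['color', 'mtx', 'world_to_cam'] [[473.3, 0.0, 321.4], [0.0, 473.3, 240.6], [0.0, 0.0, 1.0]] [[-0.021, -1.0, -0.023, 47.355], [0.996, -0.023, 0.088, -606.846], [-0.089, -0.021, 0.996, -1297.617], [0.0, 0.0, 0.0, 1.0]]
{'time': 0.1, 'joints': array([ 9.86027471e-01,  2.76530619e-01,  1.50601204e+00,  3.08464781e-05,
        1.36070950e+00, -1.21009369e-01]), 'joint_vel': array([ 0.00160845, -0.00022542, -0.00438292, -0.0010491 ,  0.00028976,
       -0.00061465]), 'joint_torque': array([ 1.38233258e-04, -4.17696404e+01, -2.46404672e+01, -3.87970440e-04,
        5.73959944e-03, -1.65152875e-05]), 'ee_pos': array([256.93421927, 513.85822132, 223.52467829]), 'eef_rot': array([ 2.29810426e-01,  9.73235059e-01, -7.73410423e-04, -3.00923554e-04]), 'wrist_force': array([-0.76227303,  0.62578189, -0.28596852]), 'moment': array([ 0.00350929, -0.04844963,  0.01022855]), 'gripper_force': 0.0, 'width': 85.17729953153174}
```

View pics/top0.png

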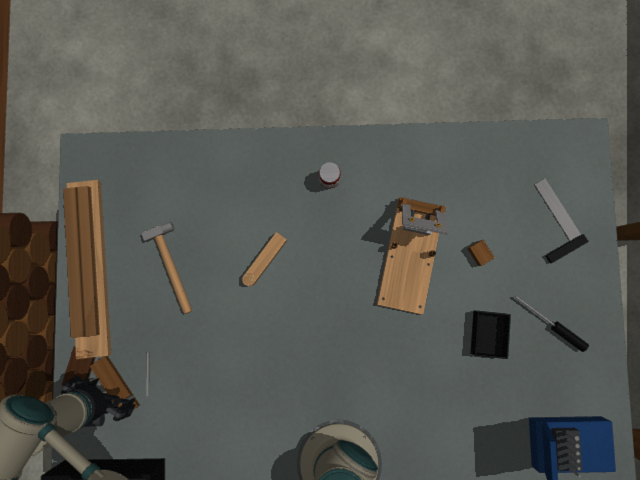

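View pics/scene0.png

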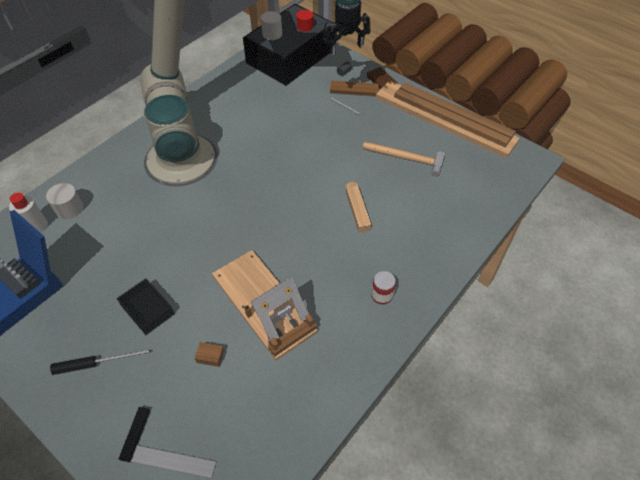

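The top view shows the rail with its round end at about (248,282) and its square end at (280,237). The jig bed's near corners are at (376,306) and (424,314), and the raised guide is at about (422,218). The tin, hammer, offcut and tray are all clear of the path.

```bash
cat > h.py <<'E'
import numpy as np,cv2
from scipy.spatial.transform import Rotation as R
def rays(f,px):
    K=f["mtx"];T=f["world_to_cam"];px=np.atleast_2d(px).astype(float)
    d=np.c_[(px[:,0]-K[0,2])/K[0,0],-(px[:,1]-K[1,2])/K[1,1],-np.ones(len(px))]
    return -T[:3,:3].T@T[:3,3], d@T[:3,:3]
def plane(f,px,z):
    o,d=rays(f,px); return o+d*((z-o[2])/d[:,2])[:,None]
def proj(f,P):
    T=f["world_to_cam"];K=f["mtx"];c=np.atleast_2d(P)@T[:3,:3].T+T[:3,3]
    return np.c_[K[0,2]+K[0,0]*c[:,0]/-c[:,2],K[1,2]-K[1,1]*c[:,1]/-c[:,2]]
def blob(f,box,sat,val,hue=(5,25)):
    x0,y0,x1,y1=box;h=cv2.cvtColor(np.ascontiguousarray(f["color"]),cv2.COLOR_RGB2HSV)[y0:y1,x0:x1]
    m=((h[...,0]>=hue[0])&(h[...,0]<=hue[1])&(h[...,1]>sat)&(h[...,2]>val)).astype(np.uint8)
    c=max(cv2.findContours(m,cv2.RETR_EXTERNAL,cv2.CHAIN_APPROX_NONE)[0],key=cv2.contourArea)
    return c[:,0,:]+[x0,y0]
E
python3 - <<'E'
from h import *
for n,rb,jb in [("top",(225,220,305,300),(360,180,465,325)),("scene",(335,170,385,240),(200,240,325,365))]:
    f=dict(np.load(n+"0.npz"))
    for v in (110,130,150):
      for nm,b,z in (("rail",rb,30),("jig",jb,18)):
        c=blob(f,b,60,v); P=plane(f,c,z)[:,:2].astype(np.float32)
        r=cv2.minAreaRect(P); print(n,v,nm,np.round(r[0],1),np.round(r[1],1),round(r[2],1),cv2.boxPoints(r).round(0).tolist())
    x0,y0,x1,y1=jb
    cv2.imwrite(f"pics/{n}_jig.png",cv2.resize(f["color"][y0:y1,x0:x1,::-1],None,fx=4,fy=4,interpolation=cv2.INTER_CUBIC))
E
```

```text
top 110 rail [558.5 197.7] [ 35.6 168.9] 52.3 [[481.0, 235.0], [614.0, 132.0], [636.0, 160.0], [503.0, 263.0]]
top 110 jig [ 525.3 -206.7] [129.1 231.2] 76.5 [[398.0, -243.0], [623.0, -296.0], [653.0, -171.0], [428.0, -117.0]]
top 130 rail [558.5 198. ] [ 35.  168.5] 52.3 [[481.0, 236.0], [614.0, 133.0], [636.0, 160.0], [503.0, 263.0]]
top 130 jig [ 525.4 -206.6] [128.4 230.8] 76.7 [[398.0, -242.0], [623.0, -296.0], [652.0, -171.0], [428.0, -118.0]]
top 150 rail [565.3 192.5] [ 33.3 148.5] 52.2 [[496.0, 225.0], [614.0, 134.0], [634.0, 160.0], [517.0, 251.0]]
top 150 jig [ 519.2 -230. ] [ 78.7 229. ] 76.7 [[399.0, -242.0], [621.0, -295.0], [640.0, -218.0], [417.0, -165.0]]
scene 110 rail [568.2 185.6] [ 41.7 187.4] 52.1 [[481.0, 227.0], [629.0, 112.0], [655.0, 145.0], [507.0, 260.0]]
scene 110 jig [ 561.5 -216.6] [136.2 297.3] 76.8 [[401.0, -249.0], [691.0, -317.0], [722.0, -184.0], [432.0, -116.0]]
scene 130 rail [568.3 187.7] [ 38.9 185.1] 51.8 [[484.0, 230.0], [629.0, 115.0], [653.0, 146.0], [508.0, 260.0]]
scene 130 jig [ 549.  -215.4] [131.7 272.4] 76.7 [[401.0, -248.0], [666.0, -311.0], [697.0, -183.0], [432.0, -120.0]]
scene 150 rail [562.6 192.8] [ 36.9 169.8] 52.2 [[484.0, 230.0], [618.0, 126.0], [641.0, 155.0], [507.0, 259.0]]
scene 150 jig [ 549.1 -215.1] [129.3 272.4] 76.7 [[402.0, -247.0], [667.0, -309.0], [697.0, -183.0], [431.0, -121.0]]
```

View pics/top_jig.png

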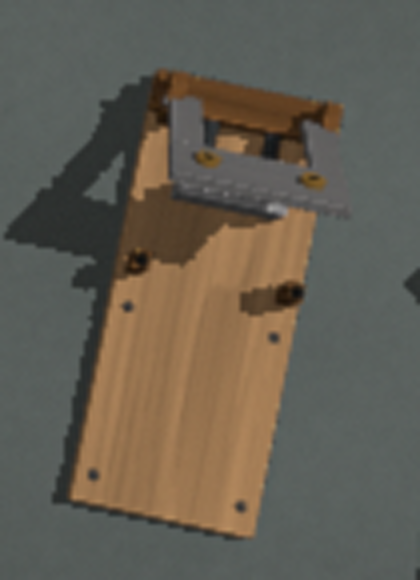

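View pics/scene_jig.png

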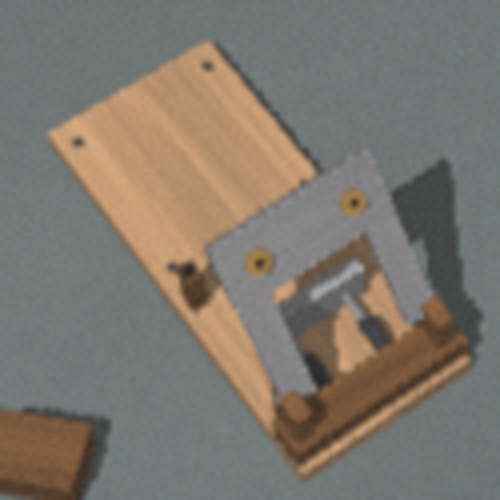

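The bed's near corners, posts and two brass bushes on the raised guide are clear: top (411.8,219.5) and (438.3,225), scene (288.5,290.8) and (265,305.5). Next I triangulate the bushes for the guide angle.

```bash
python3 - <<'E'
from h import *
ft=dict(np.load("top0.npz"));fs=dict(np.load("scene0.npz"))
def tri(a,b):
    o1,d1=rays(ft,a);o2,d2=rays(fs,b);d1=d1[0];d2=d2[0]
    s,t=np.linalg.lstsq(np.c_[d1,-d2],o2-o1,rcond=None)[0]
    p,q=o1+s*d1,o2+t*d2; return (p+q)/2,np.linalg.norm(p-q)
L,e1=tri((411.75,219.5),(288.5,290.75));Rr,e2=tri((438.25,225),(265,305.5))
print(L,e1,Rr,e2)
yaw=np.radians(-13.3);o=np.array([570.7,-218.8]);X=np.array([np.cos(yaw),np.sin(yaw)]);Y=np.array([-X[1],X[0]])
for p in(L,Rr): print((p[:2]-o)@X,(p[:2]-o)@Y,p[2])
m=(L+Rr)/2; dx,dz=119-(m[:2]-o)@X,m[2]-63
print("r",np.hypot(dx,dz),"th",np.arctan2(dz,dx)-np.arctan2(9,91), "yaw bush",np.degrees(np.arctan2(*(L-Rr)[[1,0]]))-90)
np.savez("jig.npz",o=o,yaw=yaw)
E
```

```text
[ 648.23075343 -201.21864484  133.45157255] 2.6397727834929516 [ 632.45567211 -267.84459631  134.74011721] 3.3778186696179997
71.40670509169892 34.94573284662317 133.4515725544394
71.38201186374775 -33.52228881259235 134.74011720719398
r 85.56235307695003 th 0.8821865115685384 yaw bush -13.320663919425868
```

```bash
cat >> h.py <<'E'
J=np.load("jig.npz");o=J["o"];yaw=float(J["yaw"]);X=np.array([np.cos(yaw),np.sin(yaw)]);Y=np.array([-X[1],X[0]])
def jw(x,y,z): return np.r_[o+x*X+y*Y,z]
def go(target,heading_deg,pos,rot):
    """slide units and spin from pose (pos,rot) to target; heading = wanted world yaw of -tool x"""
    M=R.from_quat(rot).as_matrix(); s=M.T@(np.asarray(target)-pos)/25
    cur=np.arctan2(-M[1,0],-M[0,0]); d=np.radians(heading_deg)-cur; d=(d+np.pi)%(2*np.pi)-np.pi
    return s.round(3),round(-d,3)
def st():
    from plant import manip
    s=manip.state(); return s,s["ee_pos"],s["eef_rot"]
E
python3 - <<'E'
from h import *
s,p,q=st(); print(jw(87,0,215), go(jw(87,0,215),-13.3,p,q))
E
```

```text
[ 655.36656193 -238.81432714  215.        ] (array([-27.721, -19.797,   0.367]), np.float64(-0.232))
```

Emit:
move_arm(
  slide=[
    [-27.7,-19.8,0.2],
    [-27.7,-19.8,0.2],
    [-27.7,-19.8,0.2],
    [-27.7,-19.8,0.2],
    [-27.7,-19.8,0.2],
    [-27.7,-19.8,0.2],
    [-27.7,-19.8,0.2],
    [-27.7,-19.8,0.2],
    [-27.7,-19.8,0.2],
    [-27.7,-19.8,0.2],
    [-27.7,-19.8,0.2],
    [-27.7,-19.8,0.2],
    [-27.7,-19.8,0.2],
    [-27.7,-19.8,0.2],
    [-27.7,-19.8,0.2],
    [-27.7,-19.8,0.2],
    [-27.7,-19.8,0.2],
    [-27.7,-19.8,0.2],
    [-27.7,-19.8,0.2],
    [-27.7,-19.8,0.2],
  ],
  spin=[-0.23,-0.23,-0.23,-0.23,-0.23,-0.23,-0.23,-0.23,-0.23,-0.23,-0.23,-0.23,-0.23,-0.23,-0.23,-0.23,-0.23,-0.23,-0.23,-0.23],
  hand=[1,1,1,1,1,1,1,1,1,1,1,1,1,1,1,1,1,1,1,1],
  force=30,
)

```text
time: 1.77
ee_pos: [646.3, -222.7, 218.7]
eef_rot: [0.117, 0.993, 0.0, -0.0]
wrist_force: [1.5, 0.9, 0.0]
width: 0.1
gripper_force: 0.0
```

```bash
python3 - <<'E'
from h import *
s,p,q=st(); print(s["time"],p,s["joints"].round(2),s["width"],s["wrist_force"],go(jw(87,0,164),-13.3,p,q))
E
```

```text
1.7667 [ 646.28186878 -222.70751512  218.7207212 ] [-0.43  0.44  1.26  0.    1.44 -1.77] 0.11443419206401612 [1.49655432 0.86804848 0.02463646] (array([-0.505, -0.543,  2.188]), np.float64(-0.002))
```

Emit:
move_arm(
  slide=[
    [-0.5,-0.54,0],
    [-0.5,-0.54,0.5],
    [-0.5,-0.54,1.2],
    [-0.5,-0.54,1.8],
    [-0.5,-0.54,2.1],
    [-0.5,-0.54,2.1],
    [-0.5,-0.54,2.1],
  ],
  spin=[0,0,0,0,0,0,0],
  hand=[1,1,1,1,1,1,1],
)

```text
time: 2.35
ee_pos: [654.9, -236.7, 166.6]
eef_rot: [0.117, 0.993, 0.0, -0.0]
wrist_force: [0.8, -0.1, 0.3]
width: -0.3
gripper_force: 0.0
```

```bash
python3 - <<'E'
from h import *
from plant import manip
s,p,q=st(); print(s["time"],p,s["wrist_force"],go(jw(87,0,164),-13.3,p,q))
f=manip.grab_frame("scene"); a=f["color"][230:380,200:370,::-1]
g=manip.grab_frame("top"); b=g["color"][170:320,350:520,::-1]
cv2.imwrite("pics/c1.png",cv2.resize(np.hstack([a,b]),None,fx=2.3,fy=2.3,interpolation=cv2.INTER_CUBIC))
E
```

```text
2.35 [ 654.85529144 -236.67206188  166.55350666] [ 0.76111245 -0.10068561  0.33720895] (array([-0.04 , -0.079,  0.102]), np.float64(-0.002))
```

View pics/c1.png

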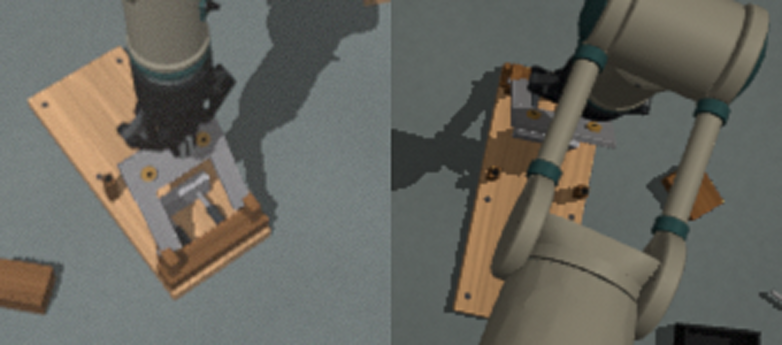

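The fingertips are just above and behind the bar, between the bushes (scene panel about (185,150)), with no contact yet. I now lower along the arc.

Emit:
move_arm(
  slide=[
    [0.15,-0.08,0.15],
    [0.3,-0.08,0.3],
    [0.44,-0.08,0.46],
    [0.55,-0.08,0.57],
    [0.67,-0.08,0.68],
    [0.79,-0.08,0.8],
    [0.91,-0.08,0.91],
    [1.02,-0.08,1.02],
    [1.11,-0.08,1.15],
    [1.2,-0.08,1.28],
    [1.29,-0.08,1.42],
    [1.38,-0.08,1.55],
    [1.46,-0.08,1.68],
    [1.52,-0.08,1.83],
    [1.58,-0.08,1.99],
    [1.64,-0.08,2.14],
  ],
  spin=[0,0,0,0,0,0,0,0,0,0,0,0,0,0,0,0],
  hand=[1,1,1,1,1,1,1,1,1,1,1,1,1,1,1,1],
)

```text
time: 3.78
ee_pos: [614.4, -229.2, 112.9]
eef_rot: [0.117, 0.993, 0.0, -0.0]
wrist_force: [-0.5, -0.4, 1.7]
width: -0.1
gripper_force: 0.7
```

```bash
python3 - <<'E'
from h import *
s,p,q=st(); print(s["time"],p,s["wrist_force"],s["moment"],(p[:2]-o)@X,(p[:2]-o)@Y)
E
```

```text
3.7833 [ 614.37135946 -229.21016191  112.90384526] [-0.52369037 -0.3778124   1.66862646] [0.04120818 0.05648852 0.0303517 ] 44.89489938490216 -0.08436486949404909
```

Emit:
move_arm(
  slide=[
    [0.03,0,0.1],
    [0.06,0,0.2],
    [0.08,0,0.3],
    [0.11,0,0.4],
    [0.13,0,0.5],
    [0.15,0,0.6],
    [0.17,0,0.7],
    [0.18,0,0.8],
    [0.19,0,0.88],
    [0.2,0,0.94],
    [0.2,0,0.98],
    [0.2,0,1.0],
    [0.2,0,1.0],
  ],
  spin=[0,0,0,0,0,0,0,0,0,0,0,0,0],
  hand=[1,1,1,1,1,1,1,1,1,1,1,1,1],
)

```text
time: 4.87
ee_pos: [609.8, -228.1, 88.2]
eef_rot: [0.117, 0.993, 0.0, -0.0]
wrist_force: [-0.4, -0.5, 0.5]
width: -0.1
gripper_force: 0.1
```

Emit:
move_arm(
  slide=[
    [0,0,0.04],
    [0,0,0.08],
    [0,0,0.12],
    [0,0,0.16],
    [0,0,0.16],
  ],
  spin=[0,0,0,0,0],
  hand=[1,1,1,1,1],
)

```text
time: 5.28
ee_pos: [609.7, -228.1, 84.2]
eef_rot: [0.117, 0.993, 0.0, -0.0]
wrist_force: [0.5, 0.9, 1.3]
width: 0.2
gripper_force: 0.3
```

Emit:
move_arm(
  slide=[
    [0,0,0.04],
    [0,0,0.08],
    [0,0,0.12],
    [0,0,0.14],
  ],
  spin=[0,0,0,0],
  hand=[1,1,1,1],
)

```text
time: 5.62
ee_pos: [609.6, -228.1, 80.7]
eef_rot: [0.117, 0.993, 0.0, -0.0]
wrist_force: [-2.7, -0.3, 2.0]
width: -0.1
gripper_force: 0.7
```

```bash
python3 - <<'E'
from h import *
from plant import manip
s,p,q=st(); print(s["time"],p,s["wrist_force"],s["moment"])
f=manip.grab_frame("scene"); a=f["color"][230:380,200:370,::-1]
g=manip.grab_frame("wrist"); b=cv2.resize(g["color"][:,:,::-1],(460,345)); np.savez("w1.npz",p=p,q=q,**g)
cv2.imwrite("pics/c2.png",np.hstack([cv2.resize(a,None,fx=2,fy=2.3,interpolation=cv2.INTER_CUBIC),b]))
E
```

```text
5.6167 [ 609.61401441 -228.11028188   80.71273733] [-2.65910684 -0.2802742   2.0417107 ] [ 0.0650734   0.15769625 -0.05333589]
```

View pics/c2.png

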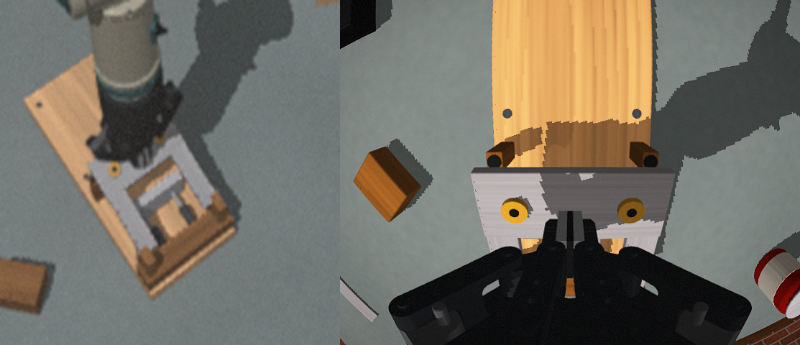

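```bash
cat >> h.py <<'E'
def wray(f,px,p,q):
    K=f["mtx"];px=np.atleast_2d(px).astype(float);a=(px[:,0]-K[0,2])/K[0,0];b=(px[:,1]-K[1,2])/K[1,1]
    t=np.hypot(a,b)+1e-9; d=np.c_[np.sin(t)*a/t,-np.sin(t)*b/t,-np.cos(t)]
    M=R.from_quat(q).as_matrix();T=f["mount"]
    return p+M@T[:3,3], d@T[:3,:3].T@M.T
E
python3 - <<'E'
from h import *
f=dict(np.load("w1.npz"));print(f["mtx"].round(1).tolist(),f["mount"].round(2).tolist())
h=cv2.cvtColor(f["color"],cv2.COLOR_RGB2HSV)
m=((h[...,0]>18)&(h[...,0]<30)&(h[...,1]>200)&(h[...,2]>90)).astype(np.uint8);m[:250]=0;m[340:]=0
n,_,S,C=cv2.connectedComponentsWithStats(m)
px=[c for s,c in zip(S[1:],C[1:]) if s[4]>60];print(px)
for pp in (np.array(sorted(map(tuple,px)))[:2], [(242,293.6),(405,293)]):
  oo,d=wray(f,pp,f["p"],f["q"])
  for z in(72,76,80,84,90):
    P=oo+d*((z-oo[2])/d[:,2])[:,None]; print(z,np.linalg.norm(P[0]-P[1]).round(1),[((p[:2]-o)@X).round(1) for p in P],[((p[:2]-o)@Y).round(1) for p in P])
E
```

```text
[[371.6, 0.0, 319.7], [0.0, 371.6, 244.1], [0.0, 0.0, 1.0]] [[-0.0, 0.96, 0.29, 73.84], [1.0, 0.0, -0.0, -0.68], [-0.0, 0.29, -0.96, -148.94], [0.0, 0.0, 0.0, 1.0]]
[array([242.02785515, 294.51810585])]Traceback (most recent call last):
  File "<stdin>", line 10, in <module>
IndexError: index 1 is out of bounds for axis 0 with size 1
```

```bash
python3 - <<'E'
from h import *
f=dict(np.load("w1.npz"))
oo,d=wray(f,[(242,294.3),(405,293.5)],f["p"],f["q"])
for z in(68,72,76,80,84,90):
    P=oo+d*((z-oo[2])/d[:,2])[:,None]; print(z,np.linalg.norm(P[0]-P[1]).round(1),[((p[:2]-o)@X).round(1) for p in P],[((p[:2]-o)@Y).round(1) for p in P])
E
```

```text
68 79.0 [np.float64(40.2), np.float64(40.0)] [np.float64(-38.3), np.float64(40.7)]
72 77.0 [np.float64(38.3), np.float64(38.2)] [np.float64(-37.3), np.float64(39.7)]
76 75.1 [np.float64(36.5), np.float64(36.4)] [np.float64(-36.4), np.float64(38.7)]
80 73.1 [np.float64(34.7), np.float64(34.5)] [np.float64(-35.5), np.float64(37.7)]
84 71.2 [np.float64(32.9), np.float64(32.7)] [np.float64(-34.5), np.float64(36.6)]
90 68.2 [np.float64(30.1), np.float64(30.0)] [np.float64(-33.1), np.float64(35.1)]
```

The wrist view shows the bushes at about (514,211) and (631,211). Their spacing says the guide is still about 0.2 rad up, with the fingertips in the frame's opening behind the bar. I'll back off, lift, shift towards the robot and press on the bar.

Emit:
move_arm(
  slide=[
    [-0.15,0,0],
    [-0.15,0,-0.3],
    [-0.15,0,-0.8],
    [-0.15,0,-1.3],
    [-0.15,0,-1.7],
    [-0.15,0,-1.7],
    [0.3,0,-1.7],
    [0.7,0,-1.7],
    [0.7,0,-1.5],
    [0.7,0,-1.4],
    [0.7,0,-1.3],
    [0.7,0,-1.2],
    [0.7,0,-1.1],
    [0.7,0,-1.0],
  ],
  spin=[0,0,0,0,0,0,0,0,0,0,0,0,0,0],
  hand=[1,1,1,1,1,1,1,1,1,1,1,1,1,1],
)

```text
time: 6.88
ee_pos: [593.0, -224.2, 105.4]
eef_rot: [0.117, 0.993, 0.0, -0.0]
wrist_force: [-0.1, -0.4, -1.0]
width: -0.6
gripper_force: 0.0
```

```bash
python3 - <<'E'
from h import *
from plant import manip
s,p,q=st(); print(s["time"],p,s["wrist_force"],(p[:2]-o)@X)
g=manip.grab_frame("wrist"); cv2.imwrite("pics/c3.png",g["color"][:,:,::-1])
np.savez("w2.npz",p=p,q=q,**g)
E
```

```text
6.8833 [ 593.01782076 -224.16290412  105.37845901] [-0.08569202 -0.43489543 -1.03336556] 22.95296633201896
```

View pics/c3.png

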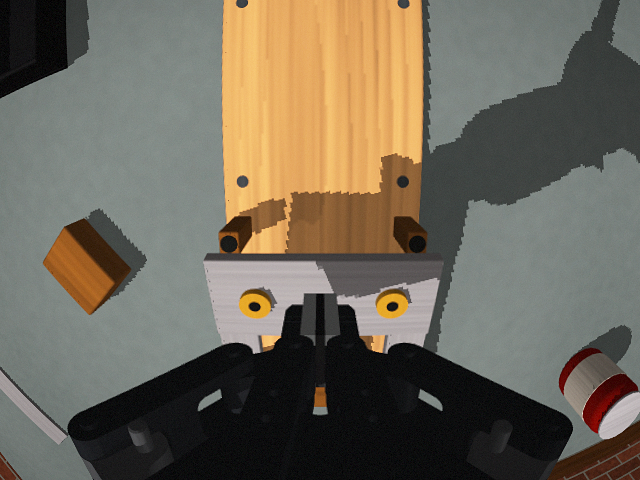

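The bushes are at (255,303) and (392,304), and the fingertips at (320,300) are now over the bar. I press straight down.

Emit:
move_arm(
  slide=[
    [0,0,0.08],
    [0,0,0.16],
    [0,0,0.24],
    [0,0,0.32],
    [0,0,0.4],
    [0,0,0.48],
    [0,0,0.56],
    [0,0,0.63],
    [0,0,0.69],
    [0,0,0.73],
    [0,0,0.76],
    [0,0,0.76],
  ],
  spin=[0,0,0,0,0,0,0,0,0,0,0,0],
  hand=[1,1,1,1,1,1,1,1,1,1,1,1],
)

```text
time: 7.93
ee_pos: [592.7, -224.0, 86.7]
eef_rot: [0.117, 0.993, 0.0, -0.0]
wrist_force: [-0.0, 0.9, 0.7]
width: 0.0
gripper_force: 0.0
```

```bash
cat > bush.py <<'E'
from h import *
from plant import manip
s,p,q=st(); f=manip.grab_frame("wrist"); print(s["time"],p,s["wrist_force"],(p[:2]-o)@X)
h=cv2.cvtColor(np.ascontiguousarray(f["color"]),cv2.COLOR_RGB2HSV)
m=((h[...,0]>18)&(h[...,0]<32)&(h[...,1]>190)&(h[...,2]>60)).astype(np.uint8);m[:240]=0;m[370:]=0
n,_,S,C=cv2.connectedComponentsWithStats(m)
px=np.array([[a[0]+a[2]/2-.5,a[1]+a[3]/2-.5] for a in S[1:] if a[4]>80 and 14<a[2]<60]);print(px)
oo,d=wray(f,px[:2],p,q)
for z in(68,72,76,80,90):
    P=oo+d*((z-oo[2])/d[:,2])[:,None]; print(z,np.linalg.norm(P[0]-P[1]).round(1),((P[:,:2]-o)@X).round(1),((P[:,:2]-o)@Y).round(1))
E
python3 bush.py
```

```text
7.9333 [ 592.71069655 -224.03768211   86.73989892] [-0.00874975  0.8609908   0.72275644] 22.62527225438724
[[248.  324. ]
 [398.5 324. ]]
68 78.3 [42.6 42.9] [-37.8  40.4]
72 76.4 [40.3 40.6] [-37.   39.5]
76 74.6 [38.1 38.4] [-36.1  38.5]
80 72.7 [35.9 36.1] [-35.2  37.5]
90 68.0 [30.3 30.5] [-33.   35.1]
```

```bash
python3 - <<'E'
from h import *
f=dict(np.load("w2.npz"));K=f["mtx"]
def tp(P):
    T=np.linalg.inv(f["mount"]);c=np.atleast_2d(P)@T[:3,:3].T+T[:3,3];x,y,z=c[:,0],-c[:,1],-c[:,2]
    r=np.hypot(x,y);t=np.arctan2(r,z);return np.c_[K[0,2]+K[0,0]*t*x/r,K[1,2]+K[1,1]*t*y/r]
for P in [(11,0,19),(11,15,19),(0,0,19),(-11,0,19),(11,0,0)]: print(P,tp(P).round(0))
oo,d=wray(f,[(229,243),(409,243),(255,303),(392,304),(205,255),(442,262)],f["p"],f["q"])
for z in (18,59,68,72,90): P=oo+d*((z-oo[2])/d[:,2])[:,None]; print(z,((P[:,:2]-o)@X).round(0),((P[:,:2]-o)@Y).round(0))
oo,d=wray(f,[(242,182),(403,182),(224,120),(422,120)],f["p"],f["q"])
P=oo+d*((18-oo[2])/d[:,2])[:,None]; print(((P[:,:2]-o)@X).round(0),((P[:,:2]-o)@Y).round(0))
E
```

```text
(11, 0, 19) [[321. 268.]]
(11, 15, 19) [[352. 268.]]
(0, 0, 19) [[321. 289.]]
(-11, 0, 19) [[321. 309.]]
(11, 0, 0) [[321. 284.]]
18 [19. 20. 64. 65. 28. 34.] [-62.  60. -47.  51. -80.  85.]
59 [ 7.  7. 44. 45. 14. 19.] [-51.  49. -39.  42. -66.  70.]
68 [ 5.  5. 40. 41. 11. 16.] [-49.  47. -37.  40. -63.  67.]
72 [ 3.  4. 38. 39. 10. 14.] [-48.  46. -36.  39. -62.  66.]
90 [-2. -2. 29. 30.  4.  8.] [-43.  41. -33.  35. -56.  59.]
[-22. -22. -62. -63.] [-51.  54. -61.  65.]
```

Emit:
move_arm(
  slide=[
    [0,0,0.06],
    [0,0,0.12],
    [0,0,0.18],
    [0,0,0.24],
    [0,0,0.3],
    [0,0,0.36],
    [0,0,0.4],
  ],
  spin=[0,0,0,0,0,0,0],
  hand=[1,1,1,1,1,1,1],
)

```text
time: 8.57
ee_pos: [592.6, -224.0, 76.7]
eef_rot: [0.117, 0.993, 0.0, -0.0]
wrist_force: [-1.2, 0.3, 0.8]
width: 0.0
gripper_force: 0.6
```

```bash
python3 bush.py; python3 - <<'E'
from h import *
from plant import manip
a=manip.grab_frame("wrist")["color"][200:400,180:460,::-1]; b=manip.grab_frame("scene")["color"][240:340,220:360,::-1]
cv2.imwrite("pics/c4.png",np.vstack([cv2.resize(a,(700,300)) if 0 else cv2.resize(a,(420,300)),cv2.resize(b,(420,300),interpolation=cv2.INTER_CUBIC)]))
E
```

```text
8.5667 [ 592.59423527 -224.00244802   76.6710789 ] [-1.16273616  0.32912302  0.80994907] 22.503829002087176
[[246.  323. ]
 [401.  324.5]]
68 75.8 [36.3 37.4] [-36.6  39.3]
72 73.9 [34.1 35.2] [-35.6  38.3]
76 72.0 [31.8 32.9] [-34.7  37.3]
80 70.1 [29.6 30.7] [-33.8  36.2]
90 65.3 [24.1 25.1] [-31.5  33.7]
```

View pics/c4.png

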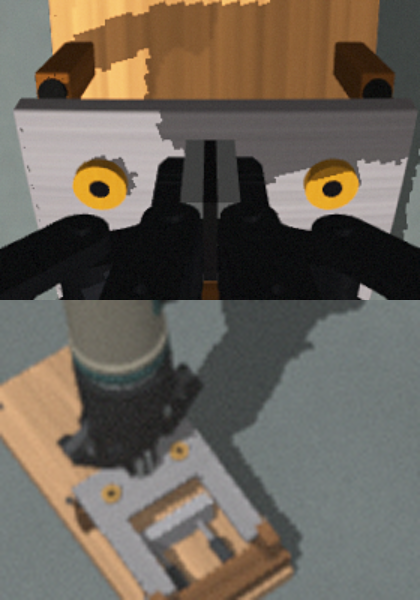

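The fingers are on the bar between the bushes and the guide is following down, with the bushes at about z 84. I continue until the force rises.

Emit:
move_arm(
  slide=[
    [0,0,0.06],
    [0,0,0.12],
    [0,0,0.18],
    [0,0,0.24],
    [0,0,0.3],
    [0,0,0.34],
    [0,0,0.36],
  ],
  spin=[0,0,0,0,0,0,0],
  hand=[1,1,1,1,1,1,1],
)

```text
time: 9.3
ee_pos: [592.6, -224.0, 67.6]
eef_rot: [0.117, 0.993, 0.0, -0.0]
wrist_force: [-0.3, 1.5, 0.9]
width: -0.2
gripper_force: 0.6
```

```bash
python3 bush.py
```

```text
9.3 [ 592.60769979 -223.99917777   67.64190483] [-0.34859956  1.45120287  0.88572356] 22.51618006731715
[[245.5 321.5]
 [401.5 324. ]]
68 71.9 [30.5 32.1] [-34.7  37.2]
72 70.0 [28.3 29.9] [-33.7  36.2]
76 68.0 [26.1 27.6] [-32.8  35.2]
80 66.1 [23.9 25.4] [-31.9  34.2]
90 61.3 [18.4 19.8] [-29.6  31.6]
```

Emit:
move_arm(
  slide=[
    [0,0,0.05],
    [0,0,0.1],
    [0,0,0.14],
    [0,0,0.18],
    [0,0,0.2],
  ],
  spin=[0,0,0,0,0],
  hand=[1,1,1,1,1],
)

```text
time: 9.77
ee_pos: [592.7, -224.0, 62.7]
eef_rot: [0.117, 0.993, 0.0, -0.0]
wrist_force: [-0.9, 0.5, 1.2]
width: 0.4
gripper_force: 0.6
```

```bash
python3 bush.py
```

```text
9.7667 [ 592.66558832 -224.03278133   62.7234298 ] [-0.92541984  0.5428614   1.18858154] 22.580246448804484
[[245.  321.5]
 [402.  324. ]]
68 70.0 [27.9 29.4] [-33.8  36.2]
72 68.0 [25.7 27.2] [-32.9  35.2]
76 66.1 [23.5 24.9] [-31.9  34.1]
80 64.1 [21.3 22.7] [-31.   33.1]
90 59.3 [15.7 17.1] [-28.7  30.5]
```

Emit:
move_arm(
  slide=[
    [0,0,0.04],
    [0,0,0.08],
    [0,0,0.12],
    [0,0,0.12],
  ],
  spin=[0,0,0,0],
  hand=[1,1,1,1],
)

```text
time: 10.15
ee_pos: [592.9, -224.1, 61.0]
eef_rot: [0.117, 0.993, -0.0, 0.0]
wrist_force: [-2.9, 0.8, 6.2]
width: -0.3
gripper_force: 3.4
```

Emit:
move_arm(
  slide=[
    [0,0,0.03],
    [0,0,0.06],
    [0,0,0.06],
  ],
  spin=[0,0,0],
  hand=[1,1,1],
)

```text
time: 10.4
ee_pos: [592.9, -224.1, 60.9]
eef_rot: [0.117, 0.993, -0.0, 0.001]
wrist_force: [-4.6, 0.9, 13.4]
width: 0.1
gripper_force: 6.8
```

```bash
python3 bush.py; python3 - <<'E'
from h import *
s,p,q=st(); 
a=np.radians(-37.7);c=np.array([560.5,196.])-25*np.array([np.cos(a),np.sin(a)])
print(c,go([*c,150],-37.7,p,q))
E
```

```text
10.4 [ 592.86496288 -224.11338107   60.91367709] [-4.55965561  0.90852927 13.42714902] 22.79281550996451
[[245.  321. ]
 [402.5 325. ]]
68 69.4 [26.8 29.1] [-33.4  36. ]
72 67.4 [24.6 26.9] [-32.4  34.9]
76 65.5 [22.4 24.6] [-31.5  33.9]
80 63.5 [20.2 22.3] [-30.6  32.9]
90 58.6 [14.7 16.6] [-28.3  30.3]
[540.71941168 211.288176  ] (array([ 6.057, 16.459, -3.577]), np.float64(0.424))
```

The position stays put while the force doubles to 13 N, and the bushes are at z about 71, so the guide is seated on its posts. The contact also shows the shut fingertips sit about 7 mm behind the reported TCP. I lift off and go to the rail.

Emit:
move_arm(
  slide=[
    [0,0,-1],
    [0,0,-2.5],
    [1,3,-3.6],
    [6.06,16.46,-3.6],
    [6.06,16.46,-3.6],
    [6.06,16.46,-3.6],
    [6.06,16.46,-3.6],
    [6.06,16.46,-3.6],
    [6.06,16.46,-3.6],
    [6.06,16.46,-3.6],
    [6.06,16.46,-3.6],
    [6.06,16.46,-3.6],
    [6.06,16.46,-3.6],
    [6.06,16.46,-3.6],
    [6.06,16.46,-3.6],
    [6.06,16.46,-3.6],
    [6.06,16.46,-3.6],
    [6.06,16.46,-3.6],
  ],
  spin=[0,0,0.42,0.42,0.42,0.42,0.42,0.42,0.42,0.42,0.42,0.42,0.42,0.42,0.42,0.42,0.42,0.42],
  hand=[1,1,-0.3,-0.3,-0.3,-0.3,-0.3,-0.3,-0.3,-0.3,-0.3,-0.3,-0.3,-0.3,-0.3,-0.3,-0.3,-0.3],
)

```text
time: 11.95
ee_pos: [541.0, 210.0, 148.3]
eef_rot: [0.322, 0.947, -0.0, 0.0]
wrist_force: [0.2, -0.6, -0.6]
width: 55.6
gripper_force: 0.0
```

```bash
python3 - <<'E'
from h import *
from plant import manip
s,p,q=st(); f=manip.grab_frame("wrist");print(s["time"],p,s["wrist_force"],s["width"])
cv2.imwrite("pics/c5.png",f["color"][:,:,::-1])
c=blob(f,(100,20,540,330),90,110); oo,d=wray(f,c,p,q)
P=(oo+d*((30-oo[2])/d[:,2])[:,None])[:,:2].astype(np.float32)
r=cv2.minAreaRect(P);print(c.min(0),c.max(0),r,cv2.boxPoints(r).round(0).tolist())
t=manip.grab_frame("top");h=cv2.cvtColor(np.ascontiguousarray(t["color"]),cv2.COLOR_RGB2HSV)
a=np.radians(-37.7);cc=np.array([560.5,196.])-25*np.array([np.cos(a),np.sin(a)]);print(go([*cc,60],-37.7,p,q))
E
```

```text
11.95 [541.00373819 209.9988048  148.31534565] [ 0.21840505 -0.57551907 -0.57064588] 55.64434214390055
[298 151] [348 329] ((548.8927612304688, 205.865966796875), (36.19132614135742, 142.26065063476562), 52.24626159667969) [[482.0, 235.0], [594.0, 148.0], [616.0, 177.0], [504.0, 264.0]]
(array([0.041, 0.035, 3.533]), np.float64(0.002))
```

View pics/c5.png

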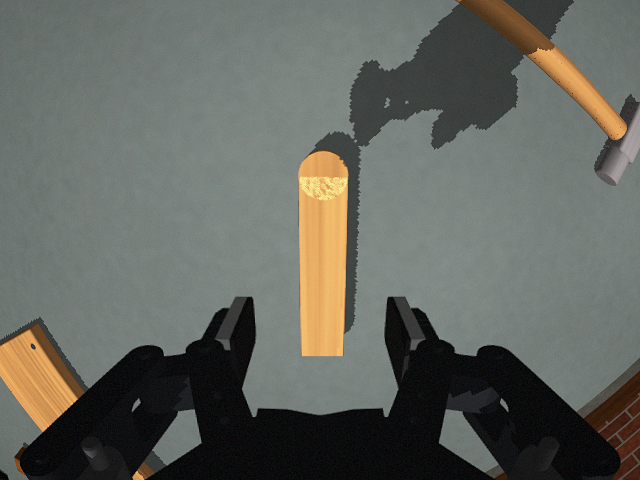

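The wrist view shows the rail between the open fingers (rail columns 298–348, round end at row 152 towards the robot). The pad tips at (254,297) and (388,297) confirm they sit at tool z about −8. I go down and grip.

Emit:
move_arm(
  slide=[
    [0,0,1.5],
    [0,0,3],
    [0,0,4.2],
    [0,0,5],
    [0,0,5.3],
    [0,0,5.5],
    [0,0,5.7],
    [0,0,5.85],
    [0,0,5.95],
    [0,0,5.95],
  ],
  spin=[0,0,0,0,0,0,0,0,0,0],
  hand=[-0.3,-0.3,-0.3,-0.3,-0.3,-0.3,-0.3,-0.3,-0.3,-0.3],
)

```text
time: 12.88
ee_pos: [541.2, 211.4, 0.2]
eef_rot: [0.321, 0.947, 0.0, 0.001]
wrist_force: [-0.3, 0.2, -0.0]
width: 55.4
gripper_force: 0.0
```

Emit:
move_arm(
  slide=[
    [0,0,0],
    [0,0,0],
    [0,0,0],
    [0,0,0],
    [0,0,0],
    [0,0,0],
    [0,0,0],
  ],
  spin=[0,0,0,0,0,0,0],
  hand=[0.6,0.6,0.6,0.6,0.6,0.6,0.6],
  force=60,
)

```text
time: 13.47
ee_pos: [541.5, 211.6, 0.7]
eef_rot: [0.321, 0.947, 0.001, 0.001]
wrist_force: [-1.1, 0.9, 5.9]
width: 34.8
gripper_force: 61.6
```

```bash
python3 - <<'E'
from h import *
s,p,q=st();print(s["time"],p,q,s["wrist_force"],s["width"],s["gripper_force"])
M=R.from_quat(q).as_matrix();print(np.degrees(np.arctan2(-M[1,0],-M[0,0])))
E
```

```text
13.4667 [541.45099767 211.61389688   0.68607904] [3.21067547e-01 9.47055776e-01 5.89565168e-04 8.00389463e-04] [-1.09054655  0.85685436  5.85998246] 34.78905663559006 61.56907081604004
-37.455068116505025
```

```bash
python3 - <<'E'
from h import *
s,p,q=st();print(go(jw(-122,1,65),-13.3,p,q),jw(-122,1,65))
E
```

```text
(array([ -6.933, -14.912,  -2.589]), np.float64(-0.422)) [ 452.20222726 -189.76075319   65.        ]
```

Emit:
move_arm(
  slide=[
    [0,0,-0.6],
    [0,0,-1.5],
    [-1,-2,-2.55],
    [-2,-4,-2.55],
    [-3,-6.4,-2.55],
    [-4,-8.5,-2.55],
    [-5,-10.5,-2.55],
    [-6,-12.9,-2.55],
    [-6.5,-14,-2.55],
    [-6.93,-14.91,-2.55],
    [-6.93,-14.91,-2.55],
    [-6.93,-14.91,-2.55],
    [-6.93,-14.91,-2.55],
  ],
  spin=[0,0,-0.05,-0.1,-0.15,-0.2,-0.27,-0.34,-0.38,-0.42,-0.42,-0.42,-0.42],
  hand=[0.6,0.6,0.6,0.6,0.6,0.6,0.6,0.6,0.6,0.6,0.6,0.6,0.6],
)

```text
time: 14.55
ee_pos: [450.9, -197.1, 63.5]
eef_rot: [0.119, 0.993, -0.002, 0.001]
wrist_force: [1.0, -0.1, -2.1]
width: 34.6
gripper_force: 61.0
```

```bash
python3 - <<'E'
from h import *
from plant import manip
s,p,q=st();print(s["time"],p,s["wrist_force"],s["width"],s["gripper_force"],go(jw(-122,1,24),-13.3,p,q))
t=manip.grab_frame("top")["color"][150:330,330:530,::-1];w=manip.grab_frame("wrist");np.savez("w3.npz",p=p,q=q,**w)
w=w["color"][:,:,::-1]
cv2.imwrite("pics/c6.png",np.hstack([cv2.resize(t,(400,360),interpolation=cv2.INTER_CUBIC),cv2.resize(w[:,80:560],(400,360))]))
E
```

```text
14.55 [ 450.90318138 -197.10614859   63.51575662] [ 0.96848469 -0.05913847 -2.12964427] 34.63178548189926 60.97922086715698 (array([0.023, 0.305, 1.579]), np.float64(-0.007))
```

View pics/c6.png

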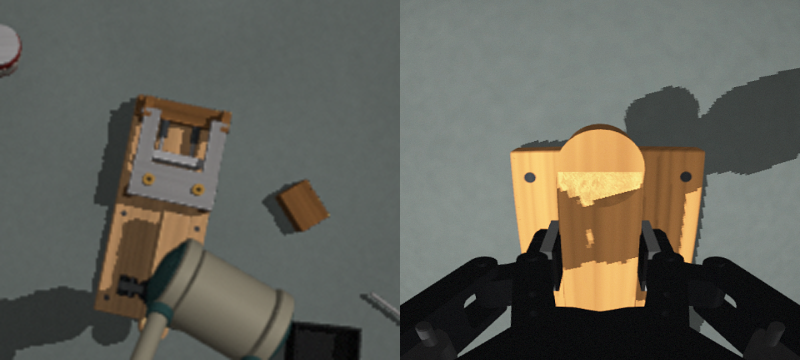

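The top view shows the guide lying flat on its posts. The wrist view shows the rail over the bed, aligned, with the round end at the front (600,130). I settle, then lower.

Emit:
move_arm(
  slide=[
    [0,0,0.3],
    [0,0,0.7],
    [0,0,1.1],
    [0,0,1.4],
    [0,0,1.5],
    [0,0,1.5],
    [0,0,1.5],
  ],
  spin=[0,0,0,0,0,0,0],
  hand=[0.6,0.6,0.6,0.6,0.6,0.6,0.6],
)

```text
time: 15.23
ee_pos: [451.7, -189.2, 25.8]
eef_rot: [0.116, 0.993, 0.0, -0.0]
wrist_force: [1.3, -0.3, -2.2]
width: 35.1
gripper_force: 60.9
```

```bash
cat > chk.py <<'E'
from h import *
from plant import manip
s,p,q=st();w=manip.grab_frame("wrist");M=R.from_quat(q).as_matrix()
print(s["time"],p.round(1),"F",s["wrist_force"].round(1),s["width"].round(1),s["gripper_force"].round(1),"jig",((p[:2]-o)@X).round(1),((p[:2]-o)@Y).round(1),"head",np.degrees(np.arctan2(-M[1,0],-M[0,0])).round(2),"axial",(s["wrist_force"][:2]@X).round(1))
h=cv2.cvtColor(np.ascontiguousarray(w["color"]),cv2.COLOR_RGB2HSV)
np.savez("w4.npz",p=p,q=q,**w)
E
python3 chk.py; python3 - <<'E'
from h import *
# bed and rail edges in the wrist view: lateral profile rows
f=dict(np.load("w4.npz"));
cv2.imwrite("pics/c7.png",f["color"][80:440,100:540,::-1])
E
```

```text
Traceback (most recent call last):
  File "chk.py", line 4, in <module>
    print(s["time"],p.round(1),"F",s["wrist_force"].round(1),s["width"].round(1),s["gripper_force"].round(1),"jig",((p[:2]-o)@X).round(1),((p[:2]-o)@Y).round(1),"head",np.degrees(np.arctan2(-M[1,0],-M[0,0])).round(2),"axial",(s["wrist_force"][:2]@X).round(1))
                                                             ^^^^^^^^^^^^^^^^
AttributeError: 'float' object has no attribute 'round'
Traceback (most recent call last):
FileNotFoundError: [Errno 2] No such file or directory: 'w4.npz'
```

```bash
sed -i 's/s\["width"\].round(1),s\["gripper_force"\].round(1)/s["width"],s["gripper_force"]/' chk.py
python3 chk.py; python3 - <<'E'
from h import *
f=dict(np.load("w4.npz"));h=cv2.cvtColor(f["color"],cv2.COLOR_RGB2HSV)
m=(h[...,0]>=5)&(h[...,0]<=25)&(h[...,1]>70)&(h[...,2]>35)
L=[];Rr=[]
for r in range(150,340,10):
    c=np.where(m[r,150:500])[0]
    if len(c)<60: print(r,len(c));continue
    a,b=c.min()+149.5,c.max()+150.5
    oo,d=wray(f,[(a,r),(b,r)],f["p"],f["q"]);P=oo+d*((18-oo[2])/d[:,2])[:,None]
    print(r,a,b,((P[:,:2]-o)@X).round(1),((P[:,:2]-o)@Y).round(1))
E
```

```text
15.2833 [ 452.  -189.5   26.1] F [ 0.4  1.  -1.2] 34.84064493415392 60.936763286590576 jig -122.3 1.2 head -13.34 axial 0.2
150 0
160 0
170 42
180 286.5 353.5 [-177.3 -177.2] [-13.4  15. ]
190 278.5 361.5 [-173.  -172.9] [-16.9  18.5]
200 271.5 368.5 [-168.7 -168.6] [-20.1  21.7]
210 191.5 450.5 [-164.8 -164.7] [-56.7  59.4]
220 180.5 461.5 [-160.3 -160.2] [-62.6  65.2]
230 181.5 460.5 [-155.6 -155.5] [-62.5  65.2]
240 182.5 459.5 [-150.9 -150.7] [-62.5  65.2]
250 183.5 459.5 [-146.  -145.9] [-62.6  65.8]
260 184.5 457.5 [-141.1 -140.9] [-62.7  65.3]
270 185.5 456.5 [-136.1 -135.9] [-62.8  65.5]
280 187.5 455.5 [-131.  -130.8] [-62.4  65.6]
290 188.5 453.5 [-125.8 -125.6] [-62.6  65.3]
300 189.5 452.5 [-120.4 -120.2] [-62.8  65.5]
310 191.5 450.5 [-115.  -114.8] [-62.5  65.2]
320 192.5 449.5 [-109.4 -109.1] [-62.8  65.5]
330 194.5 447.5 [-103.6 -103.3] [-62.6  65.3]
```

Wrist numbers: bed centred at y=+1.4 in my frame, near edge at −160, headings agree, and the rail is centred. I lower onto the bed.

Emit:
move_arm(
  slide=[
    [0,0,0.06],
    [0,0,0.12],
    [0,0,0.18],
    [0,0,0.24],
    [0,0,0.28],
    [0,0,0.28],
  ],
  spin=[0,0,0,0,0,0],
  hand=[0.6,0.6,0.6,0.6,0.6,0.6],
)

```text
time: 15.83
ee_pos: [451.5, -190.0, 18.8]
eef_rot: [0.117, 0.993, 0.0, -0.0]
wrist_force: [0.2, 1.0, -1.2]
width: 35.6
gripper_force: 61.0
```

```bash
python3 chk.py
```

```text
15.8333 [ 451.5 -190.    18.8] F [ 0.2  1.  -1.2] 35.562628774645 60.995367765426636 jig -122.6 0.6 head -13.41 axial -0.0
```

Emit:
move_arm(
  slide=[
    [-0.2,0.03,0.01],
    [-0.5,0.03,0.01],
    [-0.8,0.03,0.01],
    [-1.1,0.03,0.01],
    [-1.4,0.03,0.01],
    [-1.7,0.03,0.01],
    [-2.0,0.03,0.01],
    [-2.2,0.03,0.01],
    [-2.35,0.03,0.01],
    [-2.45,0.03,0.01],
    [-2.45,0.03,0.01],
  ],
  spin=[0,0,0,0,0,0,0,0,0,0,0],
  hand=[0.6,0.6,0.6,0.6,0.6,0.6,0.6,0.6,0.6,0.6,0.6],
)

```text
time: 16.8
ee_pos: [512.1, -203.6, 18.7]
eef_rot: [0.117, 0.993, -0.0, 0.001]
wrist_force: [-0.3, 0.4, 1.5]
width: 35.1
gripper_force: 61.3
```

```bash
python3 chk.py
```

```text
16.8 [ 512.1 -203.6   18.7] F [-0.3  0.4  1.5] 35.122890865263386 61.27843737602234 jig -60.6 1.3 head -13.39 axial -0.4
```

Emit:
move_arm(
  slide=[
    [-0.1,0,0],
    [-0.2,0,0],
    [-0.3,0,0],
    [-0.4,0,0],
    [-0.5,0,0],
    [-0.58,0,0],
    [-0.64,0,0],
    [-0.64,0,0],
    [-0.64,0,0],
  ],
  spin=[0,0,0,0,0,0,0,0,0],
  hand=[0.6,0.6,0.6,0.6,0.6,0.6,0.6,0.6,0.6],
)

```text
time: 17.6
ee_pos: [524.8, -206.5, 18.7]
eef_rot: [0.117, 0.993, 0.0, -0.002]
wrist_force: [-7.1, 0.7, 6.5]
width: 34.9
gripper_force: 62.1
```

```bash
python3 chk.py
```

```text
17.6 [ 524.8 -206.5   18.7] F [-7.1  0.7  6.5] 34.85815136456355 62.09914684295654 jig -47.5 1.4 head -13.38 axial -7.1
```

Emit:
move_arm(
  slide=[
    [-0.06,0,0],
    [-0.12,0,0],
    [-0.16,0,0],
    [-0.16,0,0],
    [-0.16,0,0],
    [-0.16,0,0],
  ],
  spin=[0,0,0,0,0,0],
  hand=[0.6,0.6,0.6,0.6,0.6,0.6],
)

```text
time: 18.15
ee_pos: [526.4, -206.8, 18.7]
eef_rot: [0.116, 0.993, 0.001, -0.004]
wrist_force: [-12.1, 1.5, 10.3]
width: 34.9
gripper_force: 62.6
```

```bash
python3 chk.py
```

```text
18.15 [ 526.4 -206.8   18.7] F [-12.1   1.5  10.3] 34.858416108365596 62.57426977157593 jig -45.9 1.4 head -13.37 axial -12.1
```

```bash
cat > stop.py <<'E'
from h import *
from plant import manip
from scipy.ndimage import map_coordinates as mc
xs=np.arange(48,100,2.)
for n in("scene","top"):
    for lab,f in(("init",dict(np.load(n+"0.npz"))),("now",manip.grab_frame(n))):
        g=np.ascontiguousarray(f["color"]).astype(float); S=0
        for y in(-24,-18,-12,12,18,24):
            P=np.array([jw(x,y+1.4,54) for x in xs]);px=proj(f,P)
            S=S+np.array([mc(g[...,k],[px[:,1],px[:,0]],order=1) for k in(0,2)])
        print(n,lab,"R",(S[0]/6).astype(int).tolist(),"R-B",((S[0]-S[1])/6).astype(int).tolist())
E
python3 stop.py; python3 chk.py
```

```text
scene init R [135, 136, 140, 142, 144, 143, 132, 115, 105, 107, 117, 126, 122, 109, 96, 92, 93, 93, 96, 102, 114, 126, 132, 132, 131, 130] R-B [0, 4, 18, 37, 50, 50, 39, 19, 5, 0, -1, -1, 0, 0, 0, 0, 0, 0, 1, 8, 23, 37, 42, 42, 41, 40]
scene now R [109, 111, 130, 147, 155, 161, 166, 168, 170, 168, 169, 167, 167, 166, 155, 131, 109, 103, 103, 104, 105, 111, 127, 148, 160, 159] R-B [11, 30, 49, 58, 62, 64, 67, 63, 50, 24, 4, -3, -3, -3, -2, -1, -1, -1, -1, -1, 0, 8, 25, 44, 52, 53]
top init R [93, 81, 64, 50, 54, 74, 82, 83, 85, 87, 88, 94, 96, 95, 96, 98, 100, 101, 99, 97, 98, 98, 94, 84, 77, 77] R-B [45, 37, 20, 4, 0, 0, 0, 0, 1, 2, 2, 2, 2, 2, 2, 8, 19, 24, 25, 22, 17, 10, 12, 21, 27, 28]
top now R [110, 110, 113, 113, 107, 97, 96, 121, 144, 146, 145, 143, 134, 119, 116, 115, 114, 115, 115, 109, 92, 84, 83, 81, 80, 81] R-B [11, 22, 35, 40, 36, 27, 12, 1, 0, 1, 1, 2, 12, 30, 41, 44, 43, 42, 42, 40, 33, 30, 29, 29, 28, 29]
18.3 [ 526.3 -206.8   18.6] F [-12.2   1.9  10.6] 34.94681165790771 62.57368326187134 jig -45.9 1.5 head -13.37 axial -12.3
```

Emit:
move_arm(
  slide=[
    [0,0,-0.03],
    [0,0,-0.06],
    [-0.04,0,-0.07],
    [-0.08,0,-0.07],
    [-0.08,0,-0.07],
    [-0.08,0,-0.07],
  ],
  spin=[0,0,0,0,0,0],
  hand=[0.6,0.6,0.6,0.6,0.6,0.6],
)

```text
time: 18.85
ee_pos: [528.2, -207.2, 19.0]
eef_rot: [0.117, 0.993, 0.001, -0.005]
wrist_force: [-9.1, 1.1, 2.1]
width: 34.7
gripper_force: 61.3
```

```bash
python3 chk.py; python3 stop.py | grep now
```

```text
18.85 [ 528.2 -207.2   19. ] F [-9.1  1.1  2.1] 34.70360309596584 61.34815692901611 jig -44.0 1.5 head -13.39 axial -9.1
scene now R [110, 111, 131, 147, 156, 160, 166, 169, 169, 165, 163, 165, 167, 167, 166, 154, 130, 108, 103, 103, 103, 106, 115, 136, 154, 158] R-B [11, 29, 48, 58, 62, 64, 66, 67, 63, 46, 21, 2, -3, -3, -2, -2, -1, 0, 0, 0, -1, 0, 8, 29, 47, 52]
top now R [112, 112, 114, 113, 111, 105, 93, 94, 128, 145, 146, 145, 144, 135, 119, 116, 114, 115, 114, 109, 92, 84, 82, 81, 80, 81] R-B [11, 22, 35, 39, 39, 35, 23, 9, 2, 1, 1, 1, 3, 15, 33, 43, 43, 42, 41, 39, 33, 30, 30, 29, 28, 28]
```

Emit:
move_arm(
  slide=[
    [-0.04,0,0],
    [-0.08,0,-0.01],
    [-0.12,0,-0.02],
    [-0.12,0,-0.02],
    [-0.12,0,-0.02],
    [-0.12,0,-0.02],
    [-0.12,0,-0.02],
  ],
  spin=[0,0,0,0,0,0,0],
  hand=[0.6,0.6,0.6,0.6,0.6,0.6,0.6],
)

```text
time: 19.58
ee_pos: [529.7, -207.5, 19.2]
eef_rot: [0.116, 0.993, 0.001, -0.006]
wrist_force: [-12.1, -0.5, 3.5]
width: 34.8
gripper_force: 61.4
```

```bash
python3 chk.py; python3 stop.py | grep now;  python3 chk.py; python3 bush.py 2>&1 | tail -6
```

```text
19.5833 [ 529.7 -207.5   19.2] F [-12.1  -0.5   3.5] 34.77654659817576 61.44551753997803 jig -42.5 1.5 head -13.38 axial -11.7
scene now R [110, 112, 131, 147, 156, 160, 165, 168, 171, 170, 168, 167, 168, 168, 167, 164, 150, 123, 106, 102, 103, 104, 107, 121, 139, 153] R-B [11, 30, 49, 58, 62, 64, 66, 67, 68, 62, 41, 15, 0, -3, -2, -2, -2, 0, 0, 0, 0, -1, 1, 15, 33, 47]
top now R [115, 114, 116, 115, 112, 108, 103, 94, 96, 123, 141, 144, 144, 141, 128, 117, 114, 115, 115, 109, 92, 83, 82, 82, 80, 81] R-B [12, 23, 35, 39, 39, 37, 33, 23, 10, 4, 2, 1, 1, 5, 17, 37, 43, 42, 41, 39, 33, 30, 29, 29, 28, 29]
19.7333 [ 529.7 -207.5   19.2] F [-11.4  -0.1   2.5] 34.907164666435214 61.44403338432312 jig -42.5 1.5 head -13.38 axial -11.0
    oo,d=wray(f,px[:2],p,q)
         ~~~~^^^^^^^^^^^^^^
  File "h.py", line 28, in wray
    K=f["mtx"];px=np.atleast_2d(px).astype(float);a=(px[:,0]-K[0,2])/K[0,0];b=(px[:,1]-K[1,2])/K[1,1]
                                                     ~~^^^^^
IndexError: index 0 is out of bounds for axis 1 with size 0
```

```bash
python3 -c "
from plant import manip
print(manip.finish_job())"
```

```text
the job is handed in; nothing more can be done
None
```

The job is handed in: the guide is down on its posts, and the rail lies flat, centred and in line, held against the stop with about 11–12 N, the plate about 7–8 mm back (measured by wrist force and camera; no verdict was returned).

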